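Raise the packing bench's pop-up socket tower

ROBOT

A 7-joint arm with a two-finger parallel gripper is mounted at the origin on the work surface. World frame = base frame: x ahead of the robot, y to its left, z up, the work surface at z = 0. Lengths are in m, angles in degrees, forces in N, time in s.
With the tool pointing down it reaches from about 0.425 to 0.875 m from the base axis. Payload 4.7 kg.
Tool frame: the origin (TCP) lies midway between the tips of the shut fingers; the grasp point (between the pads) lies 19 mm behind it; z points along the fingers, y is the line along which they close (so a half turn about z gives the same grasp; the last joint's range is limited). The gripper opens to 87 mm and grips with 3 to 60 N. Pads are 19 mm wide; open, the fingers measure 117 mm over their backs; the gripper's body (75 mm by 190 mm) begins 51 mm behind the grasp point.
Start: joints at [69.448, 18.392, -4.016, 83.108, 1.295, 78.541, -3.26], TCP at [0.237, -0.605, 0.223] pointing down, gripper open.
Joint ranges: [-163.93, 163.93], [-17.29, 119.83], [-79.2, 71.16], [3.27, 140.29], [-89.18, 269.18], [5.43, 117.66], [-154.24, 154.24]. Speed limits (degrees/s): [147.25, 147.25, 180, 180, 180, 180, 180].

INTERFACE

Orientations are given as [roll, pitch, yaw] about the fixed x, y, z axes, in that order (R = Rz(yaw) Ry(pitch) Rx(roll)).
In Python, from cell import env, viewer, boxes_of, masks_of gives the robot as it stands. The module is installed in compiled form; this text tells all that it offers.
- The arm moves only by the tool apply_moves, never from a script. Its argument "moves" is a list of rows, each a list of 7 numbers: the shift along the tool's x, y, z scaled (see below), then the turn, a rotation vector about the tool's x, y, z scaled (see below), then the opening, from 0 (shut) to 1 (fully open). A call has 1 to 20 rows; each row is the pose to reach, as a shift and turn from the pose commanded when the call began, along the tool's axes at that moment; what a row does not reach only later rows make up. The controller multiplies each number of a shift by 0.2 m and each number of a turn by 1.5 rad. A row lasts 1/10 s, in which the tool goes at most 50 mm and 8.59 degrees, less where a joint would pass 70% of its speed; a pose out of reach is approached as far as the arm can. A call with a number of a shift or a turn outside -1 to 1 is refused whole. A call with a gripper value outside its range is refused whole. The fingers move at their own pace and stop on an object; "grip_force" is the grip in N (left out, the last holds). Time passes only in rows, so rows that repeat a pose let the fingers close. It gives the time, the measured TCP pose, the force, the opening and the grip force at its end, in the units of the state.
- env.get_obs(): the state, without advancing time (a new reading comes with each control period).
- viewer.read_camera(name): name is "side" or "top" or "wrist"; returns the picture (400x640x3 uint8, red, green, blue); there is no depth.
- viewer.get_calibration(name): a dict with "fov_y" (degrees; the focal length in pixels is half the picture's height over the tangent of half this angle, whatever the lens; pixels are square), "cx", "cy" (the principal point, pixels), "position" and "orientation" of the camera in the world. Camera axes: x right, y up, looking along -z (the intrinsics and any distortion apply to the point x, -y, -z); pixel columns grow to the right and rows downward; lengths in m; the calibration is good to about 2 mm. The wrist camera is an equidistant fisheye: a pixel r from the principal point sees the ray r / f radians off the axis. A picture is of the moment at which its call begins: read the wrist's pose just before it. get_calibration takes no time and is no camera call; for the wrist camera it gives the pose at the moment of the call.
- env.sign_off(): hands the job in; it is judged then, once.
Trained networks look in the newest picture that a camera, given by its name, has taken for a name from the list of things; names that differ only in an ending like _2 or _b are one class to them, and where a whole thing is asked for, a point or a joint stands for the part that bears it (a point fixed in the world has none). Each returns a list of dicts, best first, with "conf" (0 to 1); they miss things now and then, are a little off and sometimes report something else, mostly with a low value. They report only what shows in the picture. A call takes as long as a camera call.
- boxes_of(camera, target): "location" ([column, row] in pixels, amid what is visible of it).
- masks_of(camera, target): "pixels" (400x640 bool, what is visible of it) and "location" ([column, row] in pixels, amid what is visible of it).
The state is a dict: "time_s": time; "qpos": joint angles; "joint_velocities": joint speeds; "effort": joint torques, N m; "tool_pos": TCP position; "tool_rot": TCP orientation; "force": force on the tool from outside, world axes, zero at the start; "wrist_torque": the same for the moment, N m; "grip_width": finger opening in m; "grasp_force": force on a finger pad.
Only numpy, scipy, OpenCV 4.12 (cv2) and the standard library are available. Lean on these libraries where they do the work, as an engineer would, in place of code of your own. Each camera call takes 0.05 s, during which the arm holds its last target. There are 200 camera calls.

TASK

Get the pop-up socket tower in the packing bench ready for use: press its cap gently down, without ramming it against its stop, until the push latch lets go and the tower springs up, then take hold of the cap and draw the tower up to its full height until it locks there. Let go and leave it standing locked up, without shifting the tape gun, stapler, exercise books or carton lying about.

Things in the scene. Friction and masses are not known exactly. Their poses are not given: they have to be found in the camera images.
- cap_top (a point): centre of the flat top of the pop-up tower's cap: a round aluminium cap, 56 mm in diameter, 18 mm thick, a black disc let into its top, on an upright 50 mm round white column with socket outlets. Shut, the column is down in the bench and the cap's top stands 20 mm above the bench, flush in the bezel round it: no edge to grip. Moves only straight up and down (z)
- socket_unit: round aluminium bezel on the bench, 98 mm outside, 20 mm high, its 59 mm hole filled by the cap; origin at bench level on the tower's axis. Its press travel differs: the push latch lets go between 3 and 14 mm of press (seen only by the tower then rising), against 5 to 10 N of spring, and 2 mm further comes a hard stop, to be met slowly: it bears 30 N. Once freed it does not latch down again
- tower (a joint): height in m: 0 shut and latched, below 0 pressed in. Freed, once the press is taken off, it rises by itself in about 1 s to 0.03 to 0.06 (it differs) and rests on its spring. Drawing it up from there takes a pull growing to 12 N, a few N more if quick; let go midway it sinks back. At 0.170 a catch snaps in under it and holds it there; hard upper stop at 0.174
- grommet: cable grommet, the other round fitting in the bench, not to be used: flat aluminium ring of 86 mm, 5 mm high, with a black middle that has a dark cable opening at one side. Origin at the centre of its underside
- tape_gun: parcel tape dispenser lying on its side, about 210 mm long along its x, 82 mm wide, 56 mm high; its tape roll is centred 30 mm to +x of the origin, its handle points to -x. Origin on the bench under its middle
- stapler: black stapler, 150 mm long along its x, 38 mm wide, 56 mm high. Origin at the centre of its underside
- books_center (a point): middle of a stack of exercise books, 165 mm along its x, 205 mm along its y, 45 mm high
- carton_center (a point): middle of a small closed cardboard carton, 120 mm along its x, 180 mm along its y, 80 mm high

How it is judged:
By the outcome, as a careful person would: the job done as asked, in the order asked, and still so for the second after the job is handed in, with the robot touching nothing.
It also fails if it takes over 48 s, if anything falls off the work surface, if the arm or the gripper's body presses on something with over 40 N, if the wrist force passes 120 N, or if a joint passes its speed limit or range.

## Working session

There is one attempt and no reset: what is moved stays moved. The work goes in short steps, Python scripts to look and compute and a tool call to move; the robot and the scene stay as the last step left them, time stands still between calls to the robot, and variables do not carry over. Pictures are saved under pics/ and viewed, at most 10 in all, crops included, and the job is handed in when it is done.

Besides the shell and the picture viewer there is one more tool, called by a JSON object that holds its "method" and its "body", one argument or row to a line. apply_moves: Moves the arm, as the interface text tells. Shifts and turns lie within -1 to 1; 1 stands for 0.2 m of shift or 1.5 rad of turn. Its arguments: {"type":"object","properties":{"moves":{"type":"array","items":{"type":"array","items":{"type":"number","minimum":-1,"maximum":1}}},"grip_force":{"type":"number"}},"required":["moves"]}

```bash
mkdir -p pics; cat > h.py <<'E'
import numpy as np, cv2
from cell import env, viewer, boxes_of, masks_of
from scipy.spatial.transform import Rotation as R
def pix2world(name,uv,z,cal=None):
    c=cal or viewer.get_calibration(name)
    f=200/np.tan(np.radians(c['fov_y'])/2)
    d=np.array([(uv[0]-c['cx'])/f,(uv[1]-c['cy'])/f])
    if name=='wrist':
        r=np.linalg.norm(d); v=np.array([*(np.sin(r)*d/max(r,1e-9)),np.cos(r)])
    else: v=np.array([*d,1.])
    v=v*[1,-1,-1]
    o=c['orientation']; o=np.array(o)
    Rm=o if o.shape==(3,3) else R.from_euler('xyz',o,degrees=True).as_matrix()
    w=Rm@v; p=np.array(c['position'])
    return p+w*(z-p[2])/w[2]
E
python3 - <<'E'
from h import *
for n in('top','side','wrist'):
    print(n,viewer.get_calibration(n))
    im=viewer.read_camera(n); cv2.imwrite(f'pics/{n}0.png',im[:,:,::-1])
    for t,z in(('cap_top',.02),('socket_unit',.02),('grommet',.005),('tape_gun',.03),('stapler',.03),('books_center',.045),('carton_center',.08)):
        for b in boxes_of(n,t)[:2]: print(t,b['conf'],np.round(b['location'],1),pix2world(n,b['location'],z).round(4))
print(env.get_obs())
E
```

```text
top {'fov_y': 45.651090319487444, 'cx': 318.8615465283608, 'cy': 198.3663606681952, 'position': array([0.55635834, 0.11486209, 1.35275826]), 'orientation': array([  3.62985716,  -0.40753417, -90.13212681])}
cap_top 0.73 [430.3 246.7] [ 0.5048 -0.2062  0.02  ]
socket_unit 0.82 [428.2 245.8] [ 0.5074 -0.2004  0.02  ]
tape_gun 0.7 [352.7 227.1] [0.56   0.0114 0.03  ]
stapler 0.95 [429.6 162.2] [ 0.7414 -0.2059  0.03  ]
books_center 0.94 [306.6 148.5] [0.7781 0.1391 0.045 ]
books_center 0.59 [288.1 262.3] [0.4644 0.1898 0.045 ]
carton_center 0.86 [200.  215.1] [0.5928 0.4235 0.08  ]
carton_center 0.28 [430.8 160.8] [ 0.7382 -0.1971  0.08  ]
side {'fov_y': 42.239410243324144, 'cx': 328.52881855745625, 'cy': 204.63831915151246, 'position': array([-0.22225596,  0.92168214,  0.71888657]), 'orientation': array([  61.2816788 ,   -1.18518506, -133.25596087])}
cap_top 0.52 [435.6 200.9] [ 0.5109 -0.2105  0.02  ]
socket_unit 0.8 [434.5 204.5] [ 0.4999 -0.1904  0.02  ]
grommet 0.96 [350.5 268.7] [0.4552 0.1932 0.005 ]
tape_gun 0.93 [376.  219.4] [0.5422 0.0105 0.03  ]
stapler 0.69 [375.1 171.7] [ 
[... 408 characters left out ...]
s': 1.2, 'qpos': array([69.44972155, 18.3930264 , -4.01697484, 83.10681152,  1.29339863,
       78.54247771, -3.25870072]), 'joint_velocities': array([-0.03755117,  0.05477448, -0.05172425,  0.01211588, -0.03335566,
       -0.03780121,  0.01849856]), 'effort': array([-2.12385708e-04, -4.91105819e+01, -4.02692026e-01, -3.12770748e+01,
       -6.34802529e-02,  3.37219436e-02, -2.69939335e-06]), 'tool_pos': array([ 0.23672394, -0.6053773 ,  0.22258062]), 'tool_rot': array([1.79997267e+02, 9.22625150e-04, 2.13608696e+01]), 'force': array([-0.67161531,  0.64007415,  0.36800532]), 'wrist_torque': array([ 0.00462342, -0.02322702, -0.03864973]), 'grasp_force': 0.0, 'grip_width': 0.08722897649361688}
```

View pics/top0.png

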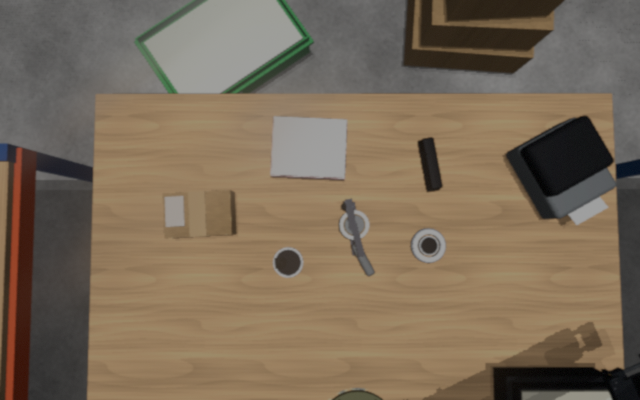

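View pics/side0.png

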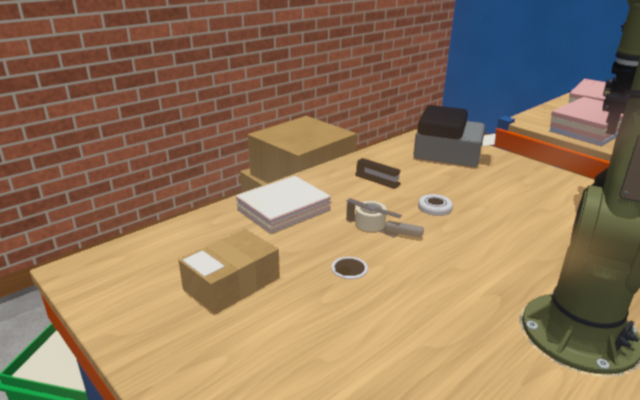

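The top picture shows the socket's ring at about (429,245) and the grommet at (288,262). The tape gun is around (357,235), the stapler at (430,164), the books at (309,147) and the carton at (200,214). The side picture agrees, with the socket at (435,204) and the grommet at (350,268). The tower is therefore near (0.507, -0.20), and I'll move over it.

{"method": "apply_moves", "body": {
  "moves": [
    [0.08,-0.056,0,0,0,0,0],
    [0.22,-0.154,0,0,0,0,0],
    [0.4,-0.28,0,0,0,0,0],
    [0.58,-0.406,0,0,0,0,0],
    [0.76,-0.532,0,0,0,0,0],
    [0.92,-0.644,0,0,0,0,0],
    [1,-0.7,0,0,0,0,0]
  ],
  "grip_force": 20
}}

```text
time_s: 1.9
tool_pos: [0.3754, -0.3966, 0.223]
tool_rot: [-180.0, -0.1, 21.7]
force: [0.0, -0.6, -0.3]
grip_width: 0.0386
grasp_force: 0.0
```

{"method": "apply_moves", "body": {
  "moves": [
    [0.08,-0.056,0,0,0,0,0],
    [0.22,-0.154,0,0,0,0,0],
    [0.4,-0.28,0,0,0,0,0],
    [0.58,-0.406,0,0,0,0,0],
    [0.76,-0.532,0,0,0,0,0],
    [0.92,-0.644,0,0,0,0,0],
    [1,-0.7,0,0,0,0,0],
    [1,-0.7,0,0,0,0,0]
  ]
}}

```text
time_s: 2.7
tool_pos: [0.5089, -0.1933, 0.2228]
tool_rot: [-179.9, -0.1, 21.8]
force: [0.7, 0.1, 0.8]
grip_width: 0.0004
grasp_force: 0.0
```

```bash
cat > look.py <<'E'
from h import *
import sys
tag=sys.argv[1]; z=float(sys.argv[2])
o=env.get_obs(); T=R.from_euler('xyz',o['tool_rot'],degrees=True).as_matrix()
print('tcp',o['tool_pos'].round(4),o['tool_rot'].round(2),o['time_s'],o['force'].round(2))
for n in('wrist','side','top'):
    cal=viewer.get_calibration(n); im=viewer.read_camera(n); cv2.imwrite(f'pics/{n}{tag}.png',im[:,:,::-1])
    for t in('cap_top','socket_unit'):
        for m in masks_of(n,t)[:1]:
            k=np.argwhere(m['pixels'])[:,::-1]
            (c,ax,a)=cv2.fitEllipse(cv2.convexHull(k.astype(np.int32)))
            p=pix2world(n,c,z,cal); e=T.T@(p-o['tool_pos'])
            print(n,t,m['conf'],np.round(c,1),np.round(ax,1),len(k),p.round(4),'tool mm',(e*1000).round(1))
E
python3 look.py 1 .02
```

```text
tcp [ 0.5089 -0.1933  0.2228] [-1.7994e+02 -7.0000e-02  2.1830e+01] 2.7 [0.68 0.08 0.84]
wrist cap_top 0.92 [325.3 176.8] [44.9 45.4] 1602 [ 0.5118 -0.2031  0.02  ] tool mm [ -1.2  10.4 202.7]
wrist socket_unit 0.78 [325.3 175.6] [76.9 78.7] 4599 [ 0.5132 -0.2025  0.02  ] tool mm [  0.3  10.4 202.8]
side socket_unit 0.72 [434.6 204.4] [21.5 34.4] 594 [ 0.5    -0.1911  0.02  ] tool mm [ -7.8  -5.1 202.8]
top cap_top 0.67 [427.  242.4] [12.6 20.2] 184 [ 0.5169 -0.1973  0.02  ] tool mm [  5.6   6.9 202.8]
top socket_unit 0.86 [424.4 240. ] [20.6 34.5] 515 [ 0.5236 -0.1899  0.02  ] tool mm [ 14.7   2.5 202.8]
```

View pics/wrist1.png

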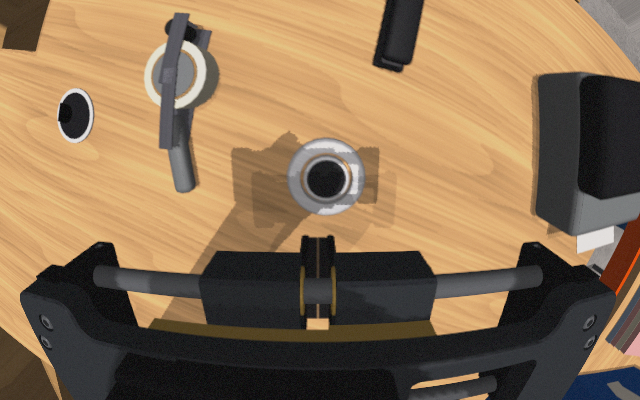

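The wrist picture shows the cap's black disc at (326,178) inside the bezel, matching the fit. The shut fingers sit just below it, and the grommet is far to the left at (75,115). I'll centre over the cap and go down.

{"method": "apply_moves", "body": {
  "moves": [
    [-0.002,0.02,0.06,0,0,0,0],
    [-0.004,0.052,0.2,0,0,0,0],
    [-0.004,0.052,0.4,0,0,0,0],
    [-0.004,0.052,0.6,0,0,0,0],
    [-0.004,0.052,0.75,0,0,0,0],
    [-0.004,0.052,0.85,0,0,0,0],
    [-0.004,0.052,0.9,0,0,0,0],
    [-0.004,0.052,0.9,0,0,0,0],
    [-0.004,0.052,0.9,0,0,0,0]
  ]
}}

```text
time_s: 4.05
tool_pos: [0.5109, -0.2092, 0.0432]
tool_rot: [180.0, -0.0, 21.4]
force: [-0.1, 0.5, 0.7]
grip_width: 0.0004
grasp_force: 0.0
```

```bash
python3 look.py 2 .02
```

```text
tcp [ 0.5109 -0.2092  0.0432] [ 1.7996e+02 -5.0000e-02  2.1350e+01] 4.05 [-0.13  0.54  0.73]
wrist cap_top 0.89 [308.4 229.5] [83.8 86.8] 4103 [ 0.5131 -0.2029  0.02  ] tool mm [ 4.3 -5.1 23.1]
wrist socket_unit 0.74 [308.8 223. ] [136.1 142.8] 10692 [ 0.5174 -0.2015  0.02  ] tool mm [ 8.8 -4.8 23.2]
side cap_top 0.73 [228.6 270.3] [ 76.2 107.3] 5582 [0.6206 0.4198 0.02  ] tool mm [ 331.2 -545.9   23. ]
side socket_unit 0.79 [434.6 204.8] [21.2 35.3] 596 [ 0.4987 -0.1893  0.02  ] tool mm [ -4.2 -23.   23.1]
top socket_unit 0.74 [422.7 235.8] [13.9 27.4] 216 [ 0.5354 -0.1854  0.02  ] tool mm [ 31.4 -13.3  23.2]
```

{"method": "apply_moves", "body": {
  "moves": [
    [0.016,-0.027,0.03,0,0,0,0],
    [0.016,-0.027,0.06,0,0,0,0],
    [0.016,-0.027,0.085,0,0,0,0],
    [0.016,-0.027,0.095,0,0,0,0],
    [0.016,-0.027,0.1,0,0,0,0],
    [0.016,-0.027,0.1,0,0,0,0]
  ]
}}

```text
time_s: 5.1
tool_pos: [0.5112, -0.2028, 0.0223]
tool_rot: [-180.0, 0.0, 21.4]
force: [0.1, 0.1, -0.2]
grip_width: 0.0007
grasp_force: 0.0
```

{"method": "apply_moves", "body": {
  "moves": [
    [0,0,0.004,0,0,0,0],
    [0,0,0.008,0,0,0,0],
    [0,0,0.012,0,0,0,0],
    [0,0,0.016,0,0,0,0],
    [0,0,0.02,0,0,0,0],
    [0,0,0.02,0,0,0,0]
  ]
}}

```text
time_s: 5.7
tool_pos: [0.5115, -0.2028, 0.0195]
tool_rot: [180.0, 0.0, 21.4]
force: [-1.7, 0.8, 6.4]
grip_width: 0.0004
grasp_force: 3.2
```

{"method": "apply_moves", "body": {
  "moves": [
    [0,0,0.003,0,0,0,0],
    [0,0,0.006,0,0,0,0],
    [0,0,0.009,0,0,0,0],
    [0,0,0.012,0,0,0,0],
    [0,0,0.012,0,0,0,0]
  ]
}}

```text
time_s: 6.2
tool_pos: [0.5115, -0.2029, 0.0172]
tool_rot: [180.0, 0.0, 21.4]
force: [-3.3, 0.4, 6.7]
grip_width: 0.0005
grasp_force: 3.6
```

{"method": "apply_moves", "body": {
  "moves": [
    [0,0,0.003,0,0,0,0],
    [0,0,0.006,0,0,0,0],
    [0,0,0.006,0,0,0,0]
  ]
}}

```text
time_s: 6.5
tool_pos: [0.5115, -0.2028, 0.016]
tool_rot: [180.0, 0.0, 21.4]
force: [-2.7, -0.1, 7.4]
grip_width: 0.0003
grasp_force: 3.6
```

{"method": "apply_moves", "body": {
  "moves": [
    [0,0,0.003,0,0,0,0],
    [0,0,0.006,0,0,0,0],
    [0,0,0.006,0,0,0,0]
  ]
}}

```text
time_s: 6.8
tool_pos: [0.5115, -0.2028, 0.0148]
tool_rot: [180.0, 0.0, 21.4]
force: [-2.8, 0.8, 6.7]
grip_width: 0.0004
grasp_force: 3.7
```

{"method": "apply_moves", "body": {
  "moves": [
    [0,0,0.003,0,0,0,0],
    [0,0,0.006,0,0,0,0],
    [0,0,0.006,0,0,0,0]
  ]
}}

```text
time_s: 7.1
tool_pos: [0.5115, -0.2029, 0.0136]
tool_rot: [180.0, 0.0, 21.4]
force: [-2.3, 1.4, 8.5]
grip_width: 0.0006
grasp_force: 3.7
```

{"method": "apply_moves", "body": {
  "moves": [
    [0,0,0.003,0,0,0,0],
    [0,0,0.006,0,0,0,0],
    [0,0,0.006,0,0,0,0]
  ]
}}

```text
time_s: 7.4
tool_pos: [0.5115, -0.2028, 0.0124]
tool_rot: [180.0, 0.0, 21.4]
force: [-2.0, 1.1, 8.0]
grip_width: 0.0007
grasp_force: 3.8
```

{"method": "apply_moves", "body": {
  "moves": [
    [0,0,0.003,0,0,0,0],
    [0,0,0.006,0,0,0,0],
    [0,0,0.006,0,0,0,0]
  ]
}}

```text
time_s: 7.7
tool_pos: [0.5115, -0.2028, 0.0113]
tool_rot: [180.0, 0.0, 21.4]
force: [-2.6, 0.7, 7.8]
grip_width: 0.0003
grasp_force: 3.8
```

{"method": "apply_moves", "body": {
  "moves": [
    [0,0,0.003,0,0,0,0],
    [0,0,0.006,0,0,0,0],
    [0,0,0.006,0,0,0,0]
  ]
}}

```text
time_s: 8.0
tool_pos: [0.5115, -0.2028, 0.0099]
tool_rot: [180.0, 0.0, 21.4]
force: [-2.5, 2.0, 7.0]
grip_width: 0.0002
grasp_force: 3.4
```

{"method": "apply_moves", "body": {
  "moves": [
    [0,0,0.003,0,0,0,0],
    [0,0,0.006,0,0,0,0],
    [0,0,0.006,0,0,0,0]
  ]
}}

```text
time_s: 8.3
tool_pos: [0.5115, -0.2028, 0.0087]
tool_rot: [180.0, 0.0, 21.4]
force: [-2.9, 0.5, 6.2]
grip_width: 0.0004
grasp_force: 3.4
```

{"method": "apply_moves", "body": {
  "moves": [
    [0,0,-0.02,0,0,0,0],
    [0,0,-0.04,0,0,0,0],
    [0,0,-0.06,0,0,0,0],
    [0,0,-0.08,0,0,0,0],
    [0,0,-0.09,0,0,0,0],
    [0,0,-0.09,0,0,0,0],
    [0,0,-0.09,0,0,0,0]
  ]
}}

```text
time_s: 9.0
tool_pos: [0.5114, -0.2028, 0.0261]
tool_rot: [180.0, -0.0, 21.4]
force: [-1.7, 0.1, 4.7]
grip_width: 0.0004
grasp_force: 2.9
```

At 26 mm, above the shut height, the cap still pushes up with about 5 N, so the latch has let go. I'll lift clear, open the fingers and let the tower rise.

{"method": "apply_moves", "body": {
  "moves": [
    [0,0,-0.05,0,0,0,0],
    [0,0,-0.15,0,0,0,0],
    [0,0,-0.3,0,0,0,0],
    [0,0,-0.45,0,0,0,0],
    [0,0,-0.6,0,0,0,1],
    [0,0,-0.7,0,0,0,1],
    [0,0,-0.75,0,0,0,1],
    [0,0,-0.75,0,0,0,1],
    [0,0,-0.75,0,0,0,1],
    [0,0,-0.75,0,0,0,1],
    [0,0,-0.75,0,0,0,1],
    [0,0,-0.75,0,0,0,1],
    [0,0,-0.75,0,0,0,1],
    [0,0,-0.75,0,0,0,1],
    [0,0,-0.75,0,0,0,1]
  ]
}}

```text
time_s: 10.5
tool_pos: [0.5113, -0.2027, 0.1757]
tool_rot: [180.0, 0.0, 21.4]
force: [-0.0, -0.4, -0.2]
grip_width: 0.0802
grasp_force: 0.0
```

```bash
python3 look.py 3 .065; python3 -c "
import cv2
a=cv2.imread('pics/side3.png')[140:260,360:500];b=cv2.imread('pics/wrist3.png')
cv2.imwrite('pics/c3.png',cv2.resize(a,None,fx=4,fy=4))"
```

```text
tcp [ 0.5113 -0.2027  0.1757] [180.     0.    21.36] 10.5 [-0.01 -0.42 -0.17]
wrist cap_top 0.62 [317.7 195.1] [60.6 69.2] 3230 [ 0.5138 -0.2028  0.065 ] tool mm [  2.2   1.  110.7]
wrist socket_unit 0.71 [317.1 183.1] [89.2 90. ] 6045 [ 0.5242 -0.1982  0.065 ] tool mm [ 13.6   0.5 110.7]
side cap_top 0.92 [436.8 194.1] [23.  27.5] 474 [ 0.4854 -0.1726  0.065 ] tool mm [-13.2 -37.5 110.7]
side socket_unit 0.92 [435.4 198.6] [34.9 37.6] 880 [ 0.4721 -0.1481  0.065 ] tool mm [-16.7 -65.1 110.7]
top cap_top 0.55 [429.2 238.8] [ 5.4 17. ] 69 [ 0.5279 -0.1927  0.065 ] tool mm [ 19.1  -3.2 110.7]
top socket_unit 0.74 [428. 239.] [ 6.7 17.4] 90 [ 0.5274 -0.1894  0.065 ] tool mm [ 19.8  -6.5 110.7]
```

View pics/c3.png

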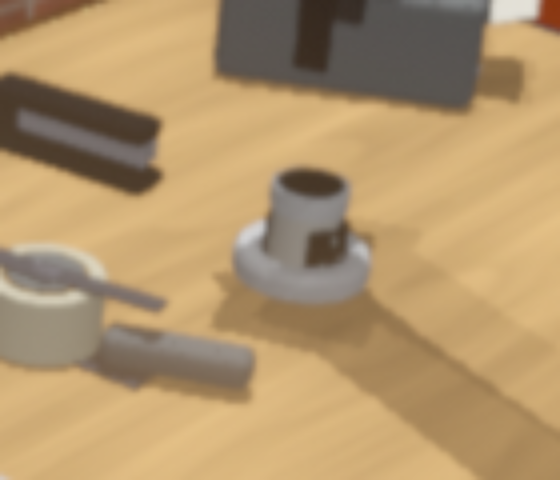

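View pics/wrist3.png

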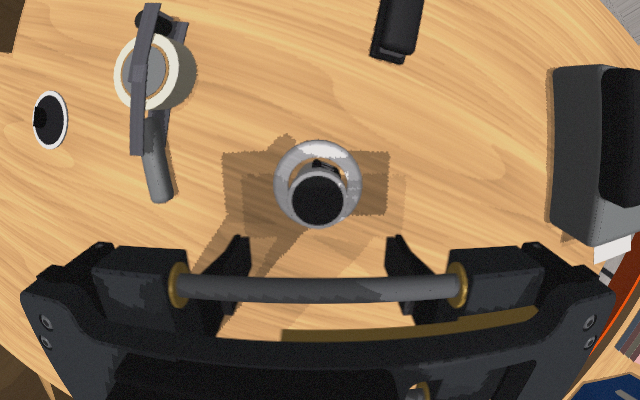

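The tower is up. In the side crop the cap's top is at about (312,183), which is (438,186) in the full picture; in the wrist picture it is at (318,200). I'll work out its height from those.

```bash
python3 - <<'E'
from h import *
c=viewer.get_calibration('wrist')
for z in(.05,.055,.06,.065,.07,.075,.08):
    print(z,pix2world('side',(438,185.7),z).round(4),pix2world('wrist',(318,200),z,c).round(4))
print(env.get_obs()['tool_pos'])
E
```

```text
0.05 [ 0.5315 -0.244   0.05  ] [ 0.5053 -0.2066  0.05  ]
0.055 [ 0.5259 -0.2353  0.055 ] [ 0.5067 -0.206   0.055 ]
0.06 [ 0.5203 -0.2266  0.06  ] [ 0.5081 -0.2054  0.06  ]
0.065 [ 0.5146 -0.2179  0.065 ] [ 0.5095 -0.2049  0.065 ]
0.07 [ 0.509  -0.2092  0.07  ] [ 0.5109 -0.2043  0.07  ]
0.075 [ 0.5034 -0.2005  0.075 ] [ 0.5124 -0.2037  0.075 ]
0.08 [ 0.4977 -0.1917  0.08  ] [ 0.5138 -0.2031  0.08  ]
[ 0.51132995 -0.2027025   0.17578062]
```

Cap top is at about 0.071 m, so I'll grasp with the TCP at z of about 0.042.

{"method": "apply_moves", "body": {
  "moves": [
    [0,0.001,0.04,0,0,0,1],
    [0,0.003,0.13,0,0,0,1],
    [0,0.003,0.25,0,0,0,1],
    [0,0.003,0.37,0,0,0,1],
    [0,0.003,0.48,0,0,0,1],
    [0,0.003,0.57,0,0,0,1],
    [0,0.003,0.63,0,0,0,1],
    [0,0.003,0.66,0,0,0,1],
    [0,0.003,0.67,0,0,0,1],
    [0,0.003,0.67,0,0,0,1],
    [0,0.003,0.67,0,0,0,1]
  ]
}}

```text
time_s: 12.05
tool_pos: [0.5122, -0.2035, 0.0426]
tool_rot: [179.9, -0.1, 21.4]
force: [-1.0, 0.0, -0.3]
grip_width: 0.0869
grasp_force: 0.0
```

{"method": "apply_moves", "body": {
  "moves": [
    [0,0,0,0,0,0,0.75],
    [0,0,0,0,0,0,0.7],
    [0,0,0,0,0,0,0.65],
    [0,0,0,0,0,0,0.6],
    [0,0,0,0,0,0,0.5],
    [0,0,0,0,0,0,0.4],
    [0,0,0,0,0,0,0.4],
    [0,0,0,0,0,0,0.4]
  ],
  "grip_force": 45
}}

```text
time_s: 12.85
tool_pos: [0.5112, -0.2026, 0.0416]
tool_rot: [-179.9, 0.0, 21.4]
force: [-1.7, 2.7, 1.9]
grip_width: 0.055
grasp_force: 45.0
```

{"method": "apply_moves", "body": {
  "moves": [
    [0,0,-0.01,0,0,0,0.4],
    [0,0,-0.03,0,0,0,0.4],
    [0,0,-0.06,0,0,0,0.4],
    [0,0,-0.09,0,0,0,0.4],
    [0,0,-0.12,0,0,0,0.4],
    [0,0,-0.15,0,0,0,0.4],
    [0,0,-0.18,0,0,0,0.4],
    [0,0,-0.21,0,0,0,0.4],
    [0,0,-0.24,0,0,0,0.4],
    [0,0,-0.27,0,0,0,0.4],
    [0,0,-0.3,0,0,0,0.4],
    [0,0,-0.33,0,0,0,0.4],
    [0,0,-0.36,0,0,0,0.4],
    [0,0,-0.39,0,0,0,0.4],
    [0,0,-0.42,0,0,0,0.4],
    [0,0,-0.45,0,0,0,0.4],
    [0,0,-0.48,0,0,0,0.4],
    [0,0,-0.5,0,0,0,0.4],
    [0,0,-0.52,0,0,0,0.4],
    [0,0,-0.52,0,0,0,0.4]
  ]
}}

```text
time_s: 14.85
tool_pos: [0.5112, -0.2026, 0.1456]
tool_rot: [-179.9, 0.0, 21.4]
force: [1.2, 6.0, -7.3]
grip_width: 0.0547
grasp_force: 45.0
```

{"method": "apply_moves", "body": {
  "moves": [
    [0,0,-0.01,0,0,0,0.4],
    [0,0,-0.02,0,0,0,0.4],
    [0,0,-0.03,0,0,0,0.4],
    [0,0,-0.04,0,0,0,0.4],
    [0,0,-0.05,0,0,0,0.4],
    [0,0,-0.055,0,0,0,0.4],
    [0,0,-0.06,0,0,0,0.4],
    [0,0,-0.06,0,0,0,0.4]
  ]
}}

```text
time_s: 15.65
tool_pos: [0.5112, -0.2026, 0.157]
tool_rot: [-179.9, 0.0, 21.4]
force: [1.9, 5.0, -9.0]
grip_width: 0.0546
grasp_force: 45.0
```

{"method": "apply_moves", "body": {
  "moves": [
    [0,0,-0.005,0,0,0,0.4],
    [0,0,-0.01,0,0,0,0.4],
    [0,0,-0.015,0,0,0,0.4],
    [0,0,-0.015,0,0,0,0.4]
  ]
}}

```text
time_s: 16.05
tool_pos: [0.5112, -0.2026, 0.16]
tool_rot: [-179.9, 0.0, 21.4]
force: [0.7, 4.4, -9.7]
grip_width: 0.0548
grasp_force: 45.0
```

{"method": "apply_moves", "body": {
  "moves": [
    [0,0,-0.005,0,0,0,0.4],
    [0,0,-0.01,0,0,0,0.4],
    [0,0,-0.01,0,0,0,0.4]
  ]
}}

```text
time_s: 16.35
tool_pos: [0.5112, -0.2026, 0.162]
tool_rot: [-179.9, 0.0, 21.4]
force: [1.8, 5.3, -9.5]
grip_width: 0.0547
grasp_force: 45.0
```

{"method": "apply_moves", "body": {
  "moves": [
    [0,0,-0.004,0,0,0,0.4],
    [0,0,-0.008,0,0,0,0.4],
    [0,0,-0.008,0,0,0,0.4]
  ]
}}

```text
time_s: 16.65
tool_pos: [0.5112, -0.2026, 0.1635]
tool_rot: [-179.9, 0.0, 21.4]
force: [1.5, 4.9, -10.4]
grip_width: 0.055
grasp_force: 45.0
```

{"method": "apply_moves", "body": {
  "moves": [
    [0,0,-0.004,0,0,0,0.4],
    [0,0,-0.008,0,0,0,0.4],
    [0,0,-0.008,0,0,0,0.4]
  ]
}}

```text
time_s: 16.95
tool_pos: [0.5112, -0.2025, 0.1651]
tool_rot: [-179.9, 0.0, 21.4]
force: [0.5, 4.4, -10.3]
grip_width: 0.0546
grasp_force: 45.0
```

{"method": "apply_moves", "body": {
  "moves": [
    [0,0,-0.003,0,0,0,0.4],
    [0,0,-0.006,0,0,0,0.4],
    [0,0,-0.006,0,0,0,0.4]
  ]
}}

```text
time_s: 17.25
tool_pos: [0.5112, -0.2026, 0.1655]
tool_rot: [-179.9, 0.0, 21.4]
force: [3.2, 5.1, -13.7]
grip_width: 0.0549
grasp_force: 45.0
```

The upper stop is gently felt, so I'll ease down onto the catch and check it holds.

{"method": "apply_moves", "body": {
  "moves": [
    [0,0,0.006,0,0,0,0.4],
    [0,0,0.012,0,0,0,0.4],
    [0,0,0.018,0,0,0,0.4],
    [0,0,0.023,0,0,0,0.4],
    [0,0,0.023,0,0,0,0.4]
  ]
}}

```text
time_s: 17.75
tool_pos: [0.5112, -0.2025, 0.1616]
tool_rot: [-179.9, 0.0, 21.4]
force: [1.4, 4.6, -9.9]
grip_width: 0.0552
grasp_force: 45.0
```

{"method": "apply_moves", "body": {
  "moves": [
    [0,0,0.004,0,0,0,0.4],
    [0,0,0.008,0,0,0,0.4],
    [0,0,0.008,0,0,0,0.4],
    [0,0,0.008,0,0,0,0.4]
  ]
}}

```text
time_s: 18.15
tool_pos: [0.5112, -0.2026, 0.1614]
tool_rot: [-179.9, 0.0, 21.4]
force: [-0.6, 5.2, -3.1]
grip_width: 0.0549
grasp_force: 45.0
```

The catch holds: the arm barely moved and the load shifted onto it. I'll let go and withdraw straight up.

{"method": "apply_moves", "body": {
  "moves": [
    [0,0,0,0,0,0,0.7],
    [0,0,0,0,0,0,0.85],
    [0,0,0,0,0,0,1],
    [0,0,0,0,0,0,1],
    [0,0,0,0,0,0,1],
    [0,0,0,0,0,0,1],
    [0,0,0,0,0,0,1]
  ],
  "grip_force": 20
}}

```text
time_s: 18.85
tool_pos: [0.5116, -0.2034, 0.161]
tool_rot: [180.0, -0.0, 21.4]
force: [-0.4, 0.6, -0.6]
grip_width: 0.0866
grasp_force: 0.0
```

{"method": "apply_moves", "body": {
  "moves": [
    [0,0,-0.04,0,0,0,1],
    [0,0,-0.12,0,0,0,1],
    [0,0,-0.22,0,0,0,1],
    [0,0,-0.32,0,0,0,1],
    [0,0,-0.42,0,0,0,1],
    [0,0,-0.5,0,0,0,1],
    [0,0,-0.56,0,0,0,1],
    [0,0,-0.6,0,0,0,1],
    [0,0,-0.6,0,0,0,1],
    [0,0,-0.6,0,0,0,1],
    [0,0,-0.6,0,0,0,1],
    [0,0,-0.6,0,0,0,1]
  ]
}}

```text
time_s: 20.05
tool_pos: [0.5112, -0.2032, 0.2801]
tool_rot: [-179.9, 0.1, 21.4]
force: [-0.3, -0.3, 0.3]
grip_width: 0.0869
grasp_force: 0.0
```

```bash
python3 look.py 5 .19; python3 -c "
import cv2
a=cv2.imread('pics/side5.png');cv2.imwrite('pics/c5.png',a)"
```

```text
tcp [ 0.5112 -0.2032  0.2801] [-1.7994e+02  6.0000e-02  2.1360e+01] 20.05 [-0.28 -0.34  0.3 ]
wrist cap_top 0.66 [316.4 193.3] [65.  86.6] 4018 [ 0.5201 -0.1994  0.19  ] tool mm [ 9.8 -0.1 90.1]
wrist socket_unit 0.85 [317.1 182.9] [ 75.2 105.3] 5580 [ 0.5288 -0.1967  0.19  ] tool mm [18.8  0.5 90.1]
side cap_top 0.59 [439.1 173.5] [24.8 72.8] 1253 [ 0.4118 -0.0563  0.19  ] tool mm [ -39.  -172.9   90.3]
top cap_top 0.56 [287.4 261.8] [29.8 30.6] 725 [0.4758 0.1834 0.19  ] tool mm [ 107.9 -372.8   90.4]
top socket_unit 0.6 [431.  245.8] [35.5 43.2] 619 [ 0.5137 -0.1669  0.19  ] tool mm [ 15.6 -32.8  90.1]
```

View pics/c5.png

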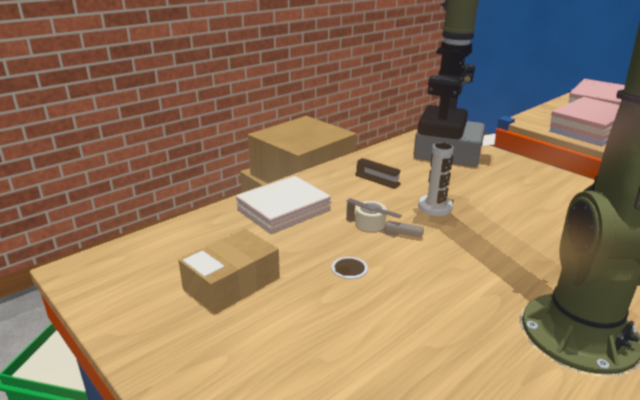

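The side picture shows the tower standing free at full height, with its cap at (442,147) over the bezel at (436,205). The gripper is clear above it, and the tape gun, stapler, books and carton are where they were. I'll hand the job in.

```bash
python3 -c "
from h import *
print(pix2world('side',(442,147),.19)); print(env.sign_off())"
```

```text
[ 0.50774189 -0.20101074  0.19      ]
the job is handed in; nothing more can be done
None
```

The socket tower is pressed free, drawn up to full height and left standing on its catch, with the gripper clear and nothing else moved; I handed the job in about 20 s into the 48 s limit, but sign-off gave no verdict.

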